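Tune the bathroom radio by its edge thumbwheel

TASK

Tune the pink radio on the vanity: roll its orange thumbwheel with a fingertip until the red pointer in the black window stands beside the green tab. Leave the grey volume wheel as it is, and take your hand off when done.

Things in the scene. Friction and masses are not known exactly. Their poses are not given: they have to be found in the camera images.
- tuner_crown (a point): Topmost point of the orange ribbed tuning wheel, 56 mm across and 18 mm wide, on a level axle in the radio's top. It stands 14 mm proud (crown 74 mm above the vanity) between white cheeks 5 mm high, 2 mm off its sides. x along the axle, y along the radio's long side, the way the rim rolls, z up. Press lightly (2 to 8 N) and drag along +y or -y; it turns easily and stays where left.
- pointer (a point): Centre of the red pointer, 3 mm wide (y), 30 mm long (x), in the black window on the top of the pink radio (120 x 230 x 60 mm, fixed on the vanity); cannot be touched. y along the radio's long side. Geared to the orange wheel, it moves as far and to the same side as the wheel's crown: 10 mm rolled to +y moves it 10 mm to +y.
- green_tab: Green preset tab, 10 x 20 x 4 mm (20 mm along y), fixed on the radio's top at the far edge of the black window, 30 to 44 mm left or right of its middle; origin under its centre, y along the radio's long side. A blue tab of the same size, for another station, is on the other side.
- volume_wheel (a joint): Turn (rad, 0 at the start) of the grey ribbed volume wheel, of the same size as the orange one and beside it, 110 mm away along the radio's long side, on one side or the other. To be left alone.

How it is judged:
By the outcome, as a careful person would: the job done as asked, in the order asked, and still so for the second after the job is handed in, with the robot touching nothing.
It also fails if it takes over 40 s, if anything falls off the work surface, if the arm or the gripper's body presses on something with over 40 N, if the wrist force passes 120 N, or if a joint passes its speed limit or range.

ROBOT

A 6-joint arm with a two-finger parallel gripper is mounted at the origin on the work surface. World frame = base frame: x ahead of the robot, y to its left, z up, the work surface at z = 0. Lengths are in mm, angles in rad, forces in N, time in s.
With the tool pointing down it reaches from about 300 to 775 mm from the base axis. Payload 14.6 kg.
Tool frame: the origin (TCP) lies midway between the tips of the shut fingers; the grasp point (between the pads) lies 19 mm behind it; z points along the fingers, y is the line along which they close (so a half turn about z gives the same grasp; the last joint's range is limited). The gripper opens to 94 mm and grips with 3 to 60 N. Pads are 16 mm wide; open, the fingers measure 119 mm over their backs; the gripper's body (75 mm by 177 mm) begins 78 mm behind the grasp point.
Start: joints at [1.057, 0.3, 1.521, -0, 1.321, -0.067], TCP at [237.641, 496, 205.446] pointing down, gripper open.
Joint ranges: [-3.03, 3.03], [-0.79, 2.21], [0.23, 2.52], [-1.04, 4.18], [0, 3.07], [-2.55, 2.55]. Speed limits (rad/s): [2.22, 2.22, 2.57, 3.14, 3.14, 3.14].

INTERFACE

Orientations are given as [roll, pitch, yaw] about the fixed x, y, z axes, in that order (R = Rz(yaw) Ry(pitch) Rx(roll)).
In Python, from cell import manip, camera gives the robot as it stands.
- The arm moves only by the tool move_arm, never from a script. Its arguments are lists of equal length, an entry for each row: "dp": the shift along the world's x, y, z in mm, a list of three; "rotation": the turn, a rotation vector about the world's x, y, z in rad, a list of three; "hand": the opening, from 0 (shut) to 1 (fully open). A call has 1 to 10 rows; each row shifts and turns the commanded pose from where the row before left it; what a row does not reach is not made up. A row lasts 1/8 s, in which the tool goes at most 62.5 mm and 10.7 degrees, less where a joint would pass 70% of its speed; a pose out of reach is approached as far as the arm can. A call with a gripper value outside its range is refused whole. The fingers move at their own pace and stop on an object; "newtons" is the grip in N (left out, the last holds). Time passes only in rows, so rows that do not move let the fingers close. It gives the time, the measured TCP pose, the force, the opening and the grip force at its end, in the units of the state.
- manip.read_state(): the state, without advancing time (a new reading comes with each control period).
- camera(name): name is "scene" or "top"; returns a dict with "image" (420x560x3 uint8, red, green, blue), "fx", "fy", "cx", "cy" (pixels), "R" (3x3) and "t" (3): a world point X has camera coordinates R X + t. Camera axes: x right, y down, z forward; pixel columns grow to the right and rows downward; lengths in mm; the calibration is good to about 2 mm. A picture is of the moment at which its call begins. There is no depth.
- manip.sign_off(): hands the job in; it is judged then, once.
The state is a dict: "clock": time; "joints": joint angles; "qd": joint speeds; "effort": joint torques, N m; "eef_pos": TCP position; "eef_rot": TCP orientation; "wrist_force": force on the tool from outside, world axes, zero at the start; "moment": the same for the moment, N m; "finger_gap": finger opening in mm; "finger_force": force on a finger pad.
Only numpy, scipy, OpenCV 4.12 (cv2) and the standard library are available. Lean on these libraries where they do the work, as an engineer would, in place of code of your own. Each camera call takes 0.05 s, during which the arm holds its last target. There are 200 camera calls.

## Working session

There is one attempt and no reset: what is moved stays moved. The work goes in short steps, Python scripts to look and compute and a tool call to move; the robot and the scene stay as the last step left them, time stands still between calls to the robot, and variables do not carry over. Pictures are saved under pics/ and viewed, at most 10 in all, crops included, and the job is handed in when it is done.

Besides the shell and the picture viewer there is one more tool, called by a JSON object that holds its "api" and its "payload". move_arm: Moves the arm, as the interface text tells. Its arguments: {"type":"object","properties":{"dp":{"type":"array","items":{"type":"array","items":{"type":"number"}}},"rotation":{"type":"array","items":{"type":"array","items":{"type":"number"}}},"hand":{"type":"array","items":{"type":"number"}},"newtons":{"type":"number"}},"required":["dp","rotation","hand"]}

```bash
mkdir -p pics
python3 - <<'E'
from cell import manip,camera
import cv2,numpy as np
a=[]
for n in("top","scene"):
    c=camera(n);cv2.imwrite(f"pics/{n}0.png",c["image"][:,:,::-1]);print(n,c["fx"],c["cx"],c["cy"],np.round(c["R"],3).tolist(),np.round(c["t"]))
s=manip.read_state();print(s)
E
```

```text
top 471.62278543991584 280.91497485324953 207.74632706801344 [[0.025, -0.999, 0.034], [-0.993, -0.029, -0.117], [0.118, -0.03, -0.993]] [ 12. 567. 704.]
scene 499.9247213233704 282.88435751723625 210.371173817032 [[-0.29, 0.957, 0.012], [0.776, 0.243, -0.583], [-0.561, -0.159, -0.813]] [ 129. -388. 1053.]
{'clock': 0.1, 'joints': array([ 1.05739853e+00,  3.00406238e-01,  1.52151761e+00,  1.05798115e-05,
        1.32069100e+00, -6.66036001e-02]), 'qd': array([-1.59331297e-03, -1.20074289e-03, -2.94801729e-03,  1.32072610e-03,
       -1.59168523e-03,  4.80899364e-05]), 'effort': array([ 3.40261919e-03, -5.32649839e+01, -3.53281224e+01,  7.10023125e-02,
        2.34827958e-02, -2.49828787e-05]), 'eef_pos': array([237.52948133, 495.80611835, 204.94875504]), 'eef_rot': array([-3.14057341e+00, -7.82567421e-05,  2.69479580e+00]), 'wrist_force': array([0.54783825, 0.19222324, 0.37555115]), 'moment': array([-0.02333386, -0.07766175, -0.03383885]), 'finger_force': 0.0, 'finger_gap': 93.90017352372024}
```

View pics/top0.png

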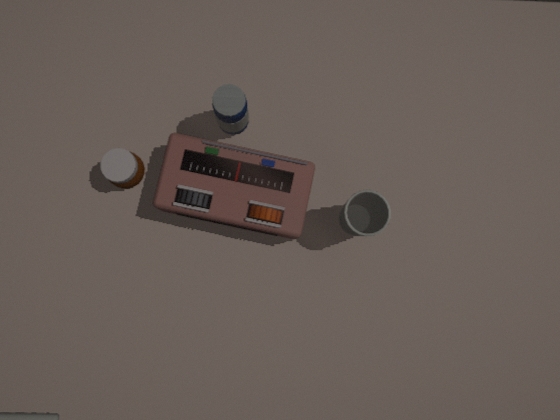

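View pics/scene0.png

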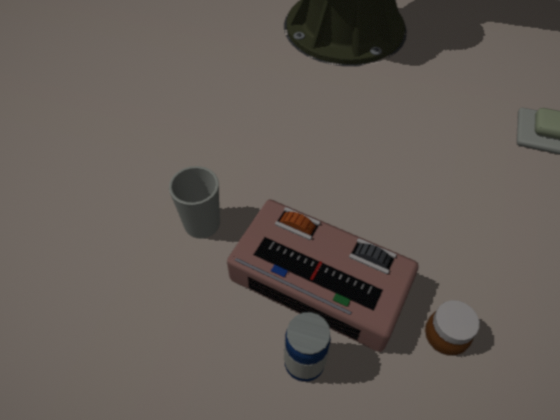

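The top view shows the orange wheel at (266,214), grey wheel at (193,199), pointer at (238,171), green tab at (211,151) and blue tab at (268,163). The scene view agrees, with the green tab on the grey wheel's side.

```bash
cat > h.py <<'E'
from cell import manip,camera
import cv2,numpy as np
B={"orange":((3,170,120),(16,255,255),66),"red":((174,170,60),(180,255,255),60),"green":((45,110,40),(80,255,255),64),"blue":((105,130,50),(125,255,255),64)}
def cast(c,uv,z):
    d=c["R"].T@np.array([(uv[0]-c["cx"])/c["fx"],(uv[1]-c["cy"])/c["fy"],1]);o=-c["R"].T@c["t"]
    return o+d*(z-o[2])/d[2]
def look(n,show=True):
    c=camera(n);h=cv2.cvtColor(c["image"],cv2.COLOR_RGB2HSV);out={}
    for k,(lo,hi,z) in B.items():
        m=cv2.inRange(h,lo,hi)
        if k=="red": m|=cv2.inRange(h,(0,170,60),(3,255,255))
        N,_,st,ce=cv2.connectedComponentsWithStats(cv2.morphologyEx(m,cv2.MORPH_CLOSE,np.ones((3,3))))
        r=[(int(st[i,4]),ce[i].round(1).tolist(),cast(c,ce[i],z).round(1).tolist()) for i in range(1,N) if st[i,4]>12]
        out[k]=sorted(r)[::-1][:3]
        if show: print(n,k,out[k])
    return c,out
E
python3 - <<'E'
from h import *
for n in("top","scene"):
    c,o=look(n)
    im=c["image"]
    for p in ([(238,171),(211,151),(268,163),(266,214)] if n=="top" else [(316,270),(342,299)]): print(p,cv2.cvtColor(im[p[1]-1:p[1]+2,p[0]-1:p[0]+2],cv2.COLOR_RGB2HSV)[1].tolist())
    crop=im[120:250,140:330] if n=="top" else im[190:350,215:430]
    cv2.imwrite(f"pics/{n}1.png",cv2.resize(crop[:,:,::-1],None,fx=3.6,fy=3.6,interpolation=2))
E
```

```text
top orange []
top red [(15, [236.2, 176.2], [609.1, 96.8, 60.0])]
top green [(55, [211.0, 150.5], [646.5, 135.9, 64.0])]
top blue [(59, [268.1, 162.7], [630.6, 49.1, 64.0]), (27, [242.4, 110.0], [711.3, 90.7, 64.0])]
(238, 171) [[3, 164, 90], [1, 161, 84], [1, 125, 59]]
(211, 151) [[63, 126, 67], [61, 116, 66], [62, 126, 67]]
(268, 163) [[114, 153, 85], [112, 151, 86], [112, 165, 82]]
(266, 214) [[10, 192, 93], [10, 186, 103], [12, 192, 114]]
scene orange []
scene red [(52, [315.6, 270.3], [614.9, 94.5, 60.0])]
scene green [(104, [341.4, 299.2], [646.8, 135.5, 64.0])]
scene blue [(99, [293.8, 350.5], [726.4, 97.4, 64.0]), (97, [279.0, 270.1], [630.8, 50.1, 64.0])]
(316, 270) [[0, 205, 77], [0, 193, 87], [1, 165, 74]]
(342, 299) [[66, 160, 67], [66, 158, 66], [66, 160, 67]]
```

View pics/top1.png

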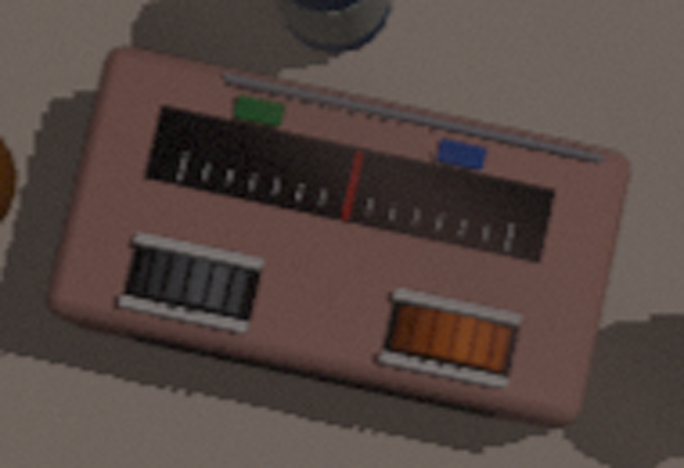

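The enlarged top view shows the pointer from (359,153) to (347,217), the green tab at (259,110) and the orange wheel between its cheeks at about (450,337). The pointer has to go left, which is roughly world +y.

```bash
sed -i 's/"orange":((3,170,120)/"orange":((5,150,50)/;s/"red":((174,170,60)/"red":((174,120,45)/;s/(0,170,60),(3,255,255)/(0,120,45),(4,255,255)/' h.py
cat >> h.py <<'E'
def rel(n):
    c,o=look(n,False);P={k:np.array(o[k][0][2]) if o[k] else None for k in("red","green")}
    bl=np.array(min(o["blue"],key=lambda r:r[2][0])[2]) if o["blue"] else None
    return c,o,P,bl
E
python3 - <<'E'
from h import *
for n in("top","scene"):
    c,o,P,b=rel(n)
    for k in("orange","red"): print(n,k,o[k])
    u=P["green"]-b;u/=np.linalg.norm(u);print(u,"need",(P["green"]-P["red"])@u)
    if n=="top":
        for q in([450,337],[195,283]): print("wheel",cast(c,np.array(q)/3.6+[140,120],68))
E
```

```text
top orange [(384, [265.1, 213.4], [553.2, 51.4, 66.0]), (184, [137.1, 172.3], [609.1, 243.7, 66.0])]
top red [(55, [237.4, 171.5], [616.4, 95.3, 60.0])]
[0.1807862  0.98352242 0.        ] need 45.292401278241115
wheel [552.67234659  51.55964946  68.        ]
wheel [571.9670665 157.0831199  68.       ]
scene orange [(428, [297.3, 221.5], [552.7, 52.0, 66.0]), (335, [437.1, 338.0], [663.2, 254.2, 66.0])]
scene red [(81, [315.8, 270.0], [614.5, 94.6, 60.0])]
[0.1852611  0.98268933 0.        ] need 46.09618450775197
```

{"api": "move_arm", "payload": {"dp": [[30, -42, 0], [30, -42, 0], [30, -42, 0], [30, -42, 0], [30, -42, 0], [30, -42, 0], [30, -42, 0], [30, -42, 0], [30, -42, 0], [30, -42, 0]], "rotation": [[0, 0, 0.0263], [0, 0, 0.0263], [0, 0, 0.0263], [0, 0, 0.0263], [0, 0, 0.0263], [0, 0, 0.0263], [0, 0, 0.0263], [0, 0, 0.0263], [0, 0, 0.0263], [0, 0, 0.0263]], "hand": [0, 0, 0, 0, 0, 0, 0, 0, 0, 0], "newtons": 20}}

```text
clock: 1.55
eef_pos: [538.4, 74.5, 205.5]
eef_rot: [3.141, 0.0, 2.959]
wrist_force: [1.3, 1.5, 0.6]
finger_gap: 0.9
finger_force: 0.0
```

{"api": "move_arm", "payload": {"dp": [[7, -16, -10], [7, -16, -20], [0, 0, -40], [0, 0, -35], [0, 0, -10], [0, 0, -5], [0, 0, 0]], "rotation": [[0, 0, 0], [0, 0, 0], [0, 0, 0], [0, 0, 0], [0, 0, 0], [0, 0, 0], [0, 0, 0]], "hand": [0, 0, 0, 0, 0, 0, 0]}}

```text
clock: 2.42
eef_pos: [552.0, 44.2, 86.3]
eef_rot: [3.141, 0.001, 2.958]
wrist_force: [-0.1, -0.3, -0.2]
finger_gap: 0.4
finger_force: 0.0
```

Run:
```python
from h import *
s=manip.read_state();print(s["eef_pos"],s["wrist_force"],s["finger_gap"])
a=camera("scene")["image"][150:330,200:430];b=camera("top")["image"][110:270,140:340]
a=cv2.resize(a,(400,313),interpolation=2);b=cv2.resize(b,(391,313),interpolation=2)
cv2.imwrite("pics/hov.png",np.clip(np.hstack([a,b])[:,:,::-1]*1.6,0,255))
```

```text
[552.02810321  44.20808258  86.32972365] [-0.12349384 -0.34148644 -0.22189294] 0.427322373357329[ WARN:0@1.459] global loadsave.cpp:1063 imwrite_ Unsupported depth image for selected encoder is fallbacked to CV_8U.
```

View pics/hov.png

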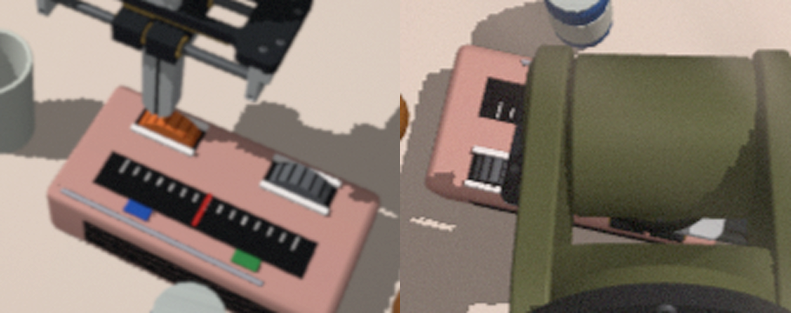

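The hand is over the −y part of the orange wheel, at about (160,115) in the left panel, and the scene camera still sees the pointer and tabs. I'll lower gently.

{"api": "move_arm", "payload": {"dp": [[0, 0, -5], [0, 0, -4], [0, 0, -1], [0, 0, -1], [0, 0, 0]], "rotation": [[0, 0, 0], [0, 0, 0], [0, 0, 0], [0, 0, 0], [0, 0, 0]], "hand": [0, 0, 0, 0, 0]}}

```text
clock: 3.15
eef_pos: [551.7, 44.0, 74.4]
eef_rot: [3.142, 0.0, 2.958]
wrist_force: [-0.2, -0.3, 0.3]
finger_gap: 0.4
finger_force: 0.0
```

{"api": "move_arm", "payload": {"dp": [[0, 0, -0.5], [0, 0, 0]], "rotation": [[0, 0, 0], [0, 0, 0]], "hand": [0, 0]}}

```text
clock: 3.4
eef_pos: [551.7, 44.0, 74.0]
eef_rot: [3.142, 0.0, 2.958]
wrist_force: [-0.4, -0.0, -1.0]
finger_gap: 0.3
finger_force: 0.0
```

{"api": "move_arm", "payload": {"dp": [[0, 0, -0.5], [0, 0, 0]], "rotation": [[0, 0, 0], [0, 0, 0]], "hand": [0, 0]}}

```text
clock: 3.65
eef_pos: [551.7, 44.0, 73.7]
eef_rot: [3.142, 0.0, 2.958]
wrist_force: [-0.6, 0.5, 2.6]
finger_gap: 0.7
finger_force: 1.3
```

Contact at 2.6 N. I'll press a bit more and drag 16 mm along +u = (0.183, 0.983).

{"api": "move_arm", "payload": {"dp": [[0, 0, -0.3], [0.4, 2, 0], [0.4, 2, 0], [0.4, 2, 0], [0.4, 2, 0], [0, 0, 0]], "rotation": [[0, 0, 0], [0, 0, 0], [0, 0, 0], [0, 0, 0], [0, 0, 0], [0, 0, 0]], "hand": [0, 0, 0, 0, 0, 0]}}

```text
clock: 4.4
eef_pos: [553.5, 52.2, 74.1]
eef_rot: [3.141, 0.001, 2.958]
wrist_force: [-3.8, 1.2, 11.7]
finger_gap: 0.5
finger_force: 5.9
```

```bash
cat > chk.py <<'E'
from h import *
c,o,P,b=rel("scene");u=np.array([.183,.983,0])
print(o["red"],"need",(P["green"]-P["red"])@u,manip.read_state()["wrist_force"])
E
python3 chk.py
```

```text
[(83, [321.4, 273.4], [617.1, 102.7, 60.0])] need 37.62259999999999 [-3.7861545   0.91891644 11.82167368]
```

Rolling works (8 mm moved), but the force rose to 11.7 N. I'll ease up a little and go on.

{"api": "move_arm", "payload": {"dp": [[0, 0, 0], [0, 0, 0.5], [0, 0, 0]], "rotation": [[0, 0, 0], [0, 0, 0], [0, 0, 0]], "hand": [0, 0, 0]}}

```text
clock: 4.82
eef_pos: [553.5, 52.1, 74.2]
eef_rot: [3.141, 0.001, 2.958]
wrist_force: [-2.5, 1.7, 6.7]
finger_gap: 0.5
finger_force: 3.5
```

{"api": "move_arm", "payload": {"dp": [[0.4, 2, 0], [0.4, 2, 0], [0.4, 2, 0], [0, 0, 0]], "rotation": [[0, 0, 0], [0, 0, 0], [0, 0, 0], [0, 0, 0]], "hand": [0, 0, 0, 0]}}

```text
clock: 5.32
eef_pos: [554.6, 58.2, 73.8]
eef_rot: [3.141, 0.0, 2.958]
wrist_force: [-1.2, 2.0, 4.4]
finger_gap: 0.2
finger_force: 2.4
```

```bash
python3 chk.py
```

```text
[(81, [326.1, 275.2], [617.9, 109.2, 60.0])] need 31.0867 [-0.70298322  2.20370542  4.34163307]
```

{"api": "move_arm", "payload": {"dp": [[0, 0, 4], [0, 0, 4], [-1.4, -7.2, 0], [-1.4, -7.2, 0], [0, 0, -4], [0, 0, -3], [0, 0, -1.2], [0, 0, 0]], "rotation": [[0, 0, 0], [0, 0, 0], [0, 0, 0], [0, 0, 0], [0, 0, 0], [0, 0, 0], [0, 0, 0], [0, 0, 0]], "hand": [0, 0, 0, 0, 0, 0, 0, 0]}}

```text
clock: 6.38
eef_pos: [551.6, 43.6, 73.5]
eef_rot: [-3.141, -0.0, 2.958]
wrist_force: [-0.6, -1.2, 2.9]
finger_gap: 0.5
finger_force: 1.6
```

```bash
python3 chk.py
```

```text
[(82, [326.2, 275.0], [617.6, 109.2, 60.0])] need 31.141599999999993 [-1.60390234 -0.62848834  3.03257428]
```

{"api": "move_arm", "payload": {"dp": [[0.4, 2, 0], [0.4, 2, 0.1], [0.4, 2, 0.1], [0.4, 2, 0], [0.4, 2, 0], [0.4, 2, 0], [0.4, 2, 0], [0, 0, 0]], "rotation": [[0, 0, 0], [0, 0, 0], [0, 0, 0], [0, 0, 0], [0, 0, 0], [0, 0, 0], [0, 0, 0], [0, 0, 0]], "hand": [0, 0, 0, 0, 0, 0, 0, 0]}}

```text
clock: 7.42
eef_pos: [554.5, 58.0, 73.8]
eef_rot: [3.141, 0.0, 2.958]
wrist_force: [-2.1, 2.0, 5.3]
finger_gap: 0.4
finger_force: 2.7
```

{"api": "move_arm", "payload": {"dp": [[0, 0, 4], [0, 0, 4], [-1.4, -7.2, 0], [-1.4, -7.2, 0], [0, 0, -4], [0, 0, -3], [0, 0, -1.2], [0, 0, 0]], "rotation": [[0, 0, 0], [0, 0, 0], [0, 0, 0], [0, 0, 0], [0, 0, 0], [0, 0, 0], [0, 0, 0], [0, 0, 0]], "hand": [0, 0, 0, 0, 0, 0, 0, 0]}}

```text
clock: 8.43
eef_pos: [551.6, 43.3, 73.5]
eef_rot: [-3.141, -0.0, 2.958]
wrist_force: [-2.4, -1.0, 2.7]
finger_gap: 0.6
finger_force: 1.2
```

```bash
python3 chk.py
```

```text
[(84, [336.4, 280.2], [620.9, 123.5, 60.0])] need 16.480800000000002 [-0.83126223 -1.27362748  2.38490034]
```

{"api": "move_arm", "payload": {"dp": [[0.4, 2, 0], [0.4, 2, 0.1], [0.4, 2, 0.1], [0.4, 2, 0], [0.4, 2, 0], [0.4, 2, 0], [0.4, 2, 0], [0.2, 1.2, 0], [0, 0, 0]], "rotation": [[0, 0, 0], [0, 0, 0], [0, 0, 0], [0, 0, 0], [0, 0, 0], [0, 0, 0], [0, 0, 0], [0, 0, 0], [0, 0, 0]], "hand": [0, 0, 0, 0, 0, 0, 0, 0, 0]}}

```text
clock: 9.6
eef_pos: [554.7, 58.7, 73.7]
eef_rot: [3.141, 0.0, 2.958]
wrist_force: [-2.3, 1.7, 4.9]
finger_gap: 0.3
finger_force: 2.3
```

```bash
python3 chk.py
```

```text
[(87, [348.4, 285.1], [623.2, 139.6, 60.0])] need 0.13530000000000283 [-2.35754461  1.77765652  4.07073472]
```

Aligned. I'll lift straight off, move the arm clear and verify with both cameras.

{"api": "move_arm", "payload": {"dp": [[0, 0, 3], [0, 0, 10], [0, 0, 40], [0, 0, 50], [-30, 40, 10], [-40, 45, 0], [-40, 45, 0], [-40, 45, 0], [-40, 45, 0], [0, 0, 0]], "rotation": [[0, 0, 0], [0, 0, 0], [0, 0, 0], [0, 0, 0], [0, 0, 0], [0, 0, 0], [0, 0, 0], [0, 0, 0], [0, 0, 0], [0, 0, 0]], "hand": [0, 0, 0, 0, 0, 0, 0, 0, 0, 0]}}

```text
clock: 10.9
eef_pos: [362.6, 280.6, 187.4]
eef_rot: [3.141, 0.001, 2.962]
wrist_force: [0.5, -1.1, 0.5]
finger_gap: 0.1
finger_force: 0.0
```

```bash
python3 chk.py; sed 's/"scene"/"top"/' chk.py | python3 -
python3 - <<'E'
from h import *
cv2.imwrite("pics/end.png",cv2.resize(camera("scene")["image"][190:350,215:430,::-1],None,fx=3,fy=3,interpolation=2))
E
```

```text
[(75, [348.3, 284.9], [622.9, 139.4, 60.0])] need 0.441699999999996 [-0.17332358  0.13343577  0.47545215]
[(60, [208.0, 164.8], [625.3, 140.0, 60.0])] need -0.4639000000000016 [ 0.71933425  0.28155504 -0.31039603]
```

View pics/end.png

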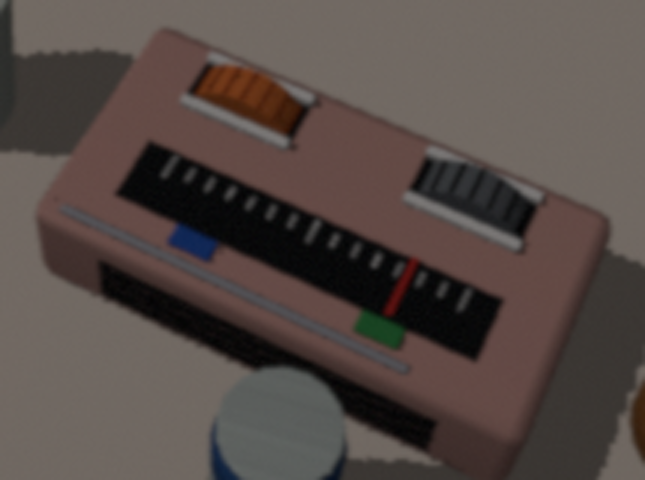

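The red pointer, from (412,262) to (389,314), extends straight into the middle of the green tab at (381,329). The hand is clear of everything.

```bash
python3 -c "
from cell import manip
print(manip.sign_off())"
```

```text
the job is handed in; nothing more can be done
None
```

The red pointer stands beside the green tab, within about 0.5 mm of its middle in both camera views. The hand never went near the grey wheel and is now clear of the radio. Mid-stroke, the press on the orange wheel briefly reached 11.8 N, above the suggested 8 N, before I eased off. The job is handed in.

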